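# Fetch the ball form from the form rack

### The job

Get the white ball out of the curved rack for the still life: pull the sliding gate fully open by its upright peg, push the ball along the covered track into the open bay at the end, and lift it out there. Set it down in the ring on top of the taller of the two wooden pedestals, without dropping it, then push the gate fully shut again. Leave the other things on the table where they are.

Things in the scene. Friction and masses are not known exactly. Their poses are not given: they have to be found in the camera images.
- ball: Smooth glazed white ceramic ball (slippery, friction about 0.3), 64 mm diameter, 0.08 to 0.17 kg; the origin is its centre (its axes turn as it rolls). It starts in the straight part of the rack's track with its centre 40 mm above the table. Pushed slowly it rolls on only a few mm. Lips over the track keep it from being lifted out anywhere but in the bay.
- rack: Fixed wooden rack: a curved channel for the ball. Origin at table height on the channel's centre line where its straight part meets the bend; z up. Rack frame in mm: straight along +y from (0,0) to an end wall at (0,165); the other way it bends towards -x on a circle of radius 130 about (-130,0), through 60 degrees, to (-65,-113), the gate. Floor 8 mm above the table, 72 mm wide, walls 10 mm.
- closed_end (a point): Middle of the inner face of the wall at the channel's closed end, 40 mm above the table; axes as the rack's. From here over the straight part and the first 50 degrees of the bend, two metal lips (underside 67, top 73 mm above the table) cover the channel's sides and leave a slot 50 mm wide along the centre line; shut fingers can reach down through it behind the ball and push.
- bay (a point): Middle of the open bay, 58 mm beyond the gate, at the height of a ball's centre there (40 mm above the table); axes as the rack's. The bay runs straight on from the bend in rack direction (-0.866,-0.5). No lips here, only kerbs along both sides (27 to 35 mm from the centre line, tops 18 mm above the table) and an end stop 95 mm beyond the gate, top 24 mm above the table.
- gate (a joint): Sliding gate bar that blocks the track at the mouth of the bay: 0 fully shut, grows as the bar is pulled back to its stop at 0.080 m (fully open; the ball passes from about 0.065). It slides, level, in the rack-frame direction (-0.5, 0.866), into the inside of the bend. Friction about 1.5 N; it stays where it is left. The bar is steel, 12 mm thick, top 46 mm above the table.
- gate_knob (a point): Grip point on the gate's upright round wooden peg (26 mm diameter, from the bar's top at 46 mm to 108 mm above the table): on the peg's axis, 94 mm above the table. It moves with the gate; axes: x points in the gate's shutting direction, z up.
- tall_stand: The taller of two round dark wooden pedestals, fixed: 110 mm high, shaft 72 mm and foot 90 mm in diameter, with a ring (68 mm outer, 36 mm inner diameter, 12 mm high) on its top, in all 122 mm high. Origin in the middle of its underside.
- tall_seat (a point): Where the centre of the ball is when it sits in the ring of the taller pedestal: on the pedestal's axis, 148 mm above the table (ball's underside 5 mm above the pedestal's own top).
- low_stand: The lower pedestal, fixed: same shape, 65 mm high plus the same ring, 77 mm in all. Origin in the middle of its underside. Not to be used.
- apple: Bystander: apple, 70 mm wide, 60 mm high; origin under it.
- cone: Bystander: white plaster cone, 80 mm wide, 120 mm high; origin under it.
- cube: Bystander: white plaster cube, 70 mm; origin under it.
- drum: Bystander: white plaster cylinder, 60 mm wide, 100 mm high; origin under it.
- jar: Bystander: glass jar, 64 mm wide, 85 mm high; origin under it.
- tape: Bystander: roll of paper tape lying flat, 100 mm wide, 25 mm high; origin under it.
- eraser: Bystander: white eraser, 65 x 28 x 16 mm; origin under it.
- brush: Bystander: paint brush lying flat, 190 mm long; origin under its middle.
There are look-alikes about, which are no part of the job. What is shaped like the ball but turquoise is not meant.

How it is judged (in metres and radians):
On the way, in this order (a step that is already met when the one before it is completed fails the run):
1. the gate is pulled open (at least 65 mm), the ball still in the track (value of joint gate above 0.065 m and distance between ball and bay above 0.06 m), for 0.2 s.
2. the ball is in the open bay (within 30 mm of the bay's middle) (distance between ball and bay below 0.03 m), for 0.1 s.
3. the ball is held in the fingers, lifted clear of the rack (height (world z) of ball above 0.1 m and contact force between ball and the fingers above 0.5 N), for 0.2 s.
4. the ball rests in the ring of the taller pedestal, let go (the gate still open) (distance between ball and tall_seat below 0.008 m and contact force between ball and the fingers below 0.05 N and linear speed of ball below 0.02 m/s and value of joint gate above 0.02 m), for 0.2 s.
At the end, for the whole second after the job is handed in: The ball rests still in the ring of the taller pedestal, its centre within 8 mm of tall_seat, touched by nothing else, and the gate is shut again to within 8 mm (distance between ball and tall_seat below 0.008 m and linear speed of ball below 0.02 m/s and value of joint gate below 0.008 m).
It fails at once if the ball falls onto the table (its centre lower than 36 mm) (height (world z) of ball below 0.036 m).
It fails at once if the ball is let go more than 15 mm above its seat on the taller pedestal (dropped) (z of ball in the frame of tall_seat above 0.015 m and horizontal distance between ball and tall_seat below 0.05 m and contact force between ball and the fingers below 0.05 N).
It fails at once if another thing on the table is moved by more than 30 mm (distance of any of apple, cone, cube, drum, jar, tape, eraser, brush from where it was at the start of the episode above 0.03 m).
It also fails if it takes over 72 s, if anything falls off the work surface, if the arm or the gripper's body presses on something with over 40 N, if the wrist force passes 120 N, or if a joint passes its speed limit or range.

### The arm

A 6-joint arm with a two-finger parallel gripper is mounted at the origin on the work surface. World frame = base frame: x ahead of the robot, y to its left, z up, the work surface at z = 0. Lengths are in mm, angles in rad, forces in N, time in s.
With the tool pointing down it reaches from about 275 to 750 mm from the base axis. Payload 10.2 kg.
Tool frame: the origin (TCP) lies midway between the tips of the shut fingers; the grasp point (between the pads) lies 19 mm behind it; z points along the fingers, y is the direction in which the jaws open and shut (so a half turn about z gives the same grasp; the last joint's range is limited). The gripper opens to 85 mm and grips with 20 to 120 N. Pads are 22 mm wide; open, the fingers measure 114 mm over their backs; the gripper's body (76 mm by 85 mm) begins 54 mm behind the grasp point. The pads swing forward as they close: fully open they stand 13 mm farther back than shut.
Start: joints at [-1.553, 0.313, 1.498, -0, 1.331, -0.223], TCP at [125.188, -509.862, 231.294] pointing down, gripper open.
Joint ranges: [-2.94, 2.94], [-0.97, 2.17], [0.19, 2.56], [-1.23, 4.37], [0.02, 3.11], [-2.88, 2.88]. Speed limits (rad/s): [2.39, 2.39, 3.01, 3.14, 3.14, 3.14].

### API

Orientations are given as a unit quaternion [w, x, y, z].
In Python, from rig import sense, optics, ctrl gives the robot as it stands.
- The arm moves only by the tool play_rows, never from a script. Its argument "plan" is a list of rows, each a list of 7 numbers: the shift along the world's x, y, z in mm, then the turn, a rotation vector about the world's x, y, z in rad, then the opening, from -1 (shut) to 1 (fully open), so that 0 is half open. A call has 1 to 5 rows; each row shifts and turns the pose as measured when the row begins; what a row does not reach is not made up. A row lasts 1/12 s, in which the tool goes at most 41.7 mm and 7.16 degrees, less where a joint would pass 70% of its speed; a pose out of reach is approached as far as the arm can. A call is refused whole if a number of a shift passes 41.7 or a number of a turn 0.125, either way. A call with a gripper value outside its range is refused whole. The fingers move at their own pace and stop on an object; "grip_force" is the grip in N (left out, the last holds). Time passes only in rows, so rows that do not move let the fingers close. It gives the time, the measured TCP pose, the force and the opening at its end, in the units of the state.
- sense(): the state, without advancing time (a new reading comes with each control period).
- optics.capture(name): name is "scene" or "side" or "wrist"; returns a dict with "img" (480x640x3 uint8, blue, green, red), "fx", "fy", "cx", "cy" (pixels), "world_to_cam" (4x4, takes a point from world to camera coordinates). Camera axes: x right, y up, looking along -z (the intrinsics and any distortion apply to the point x, -y, -z); pixel columns grow to the right and rows downward; lengths in mm; the calibration is good to about 2 mm. A picture is of the moment at which its call begins. There is no depth.
- ctrl.finish_job(): hands the job in, once; it reports no verdict.
The state is a dict: "time_s": time; "joints": joint angles; "dq": joint speeds; "tau": joint torques, N m; "eef_pos": TCP position; "ee_rot": TCP orientation; "force": force on the tool from outside, world axes, zero at the start; "wrist_torque": the same for the moment, N m; "grip_width": opening from 0.0 (shut) to 1.0 (fully open).
Only numpy, scipy, OpenCV 4.12 (cv2) and the standard library are available. Lean on these libraries where they do the work, as an engineer would, in place of code of your own. Each camera call takes 0.05 s, during which the arm holds its last target. There are 200 camera calls.

## Working session

There is one attempt and no reset: what is moved stays moved. The work goes in short steps, Python scripts to look and compute and a tool call to move; the robot and the scene stay as the last step left them, time stands still between calls to the robot, and variables do not carry over. Pictures are saved under pics/ and viewed, about 8 in all and at most 12, crops included, and the job is handed in when it is done.

Besides the shell and the picture viewer there is one more tool, called after "Request:" as name(argument=value, ...) on one line, values as JSON. play_rows: Moves the arm, as the interface text tells. Its arguments: {"type":"object","properties":{"plan":{"type":"array"},"grip_force":{"type":"number"}},"required":["plan"]}

```bash
mkdir -p pics; ls; cat > h.py <<'E'
import numpy as np, cv2
from rig import sense, optics, ctrl
def cap(n,f=None):
    c=optics.capture(n)
    if f: cv2.imwrite('pics/'+f,c['img'])
    return c
def ray(c,u,v):
    T=np.array(c['world_to_cam']);R=T[:3,:3];o=-R.T@T[:3,3]
    d=R.T@np.array([(u-c['cx'])/c['fx'],-(v-c['cy'])/c['fy'],-1.]);return o,d
def onz(c,u,v,z):
    o,d=ray(c,u,v);return o+d*(z-o[2])/d[2]
def proj(c,p):
    T=np.array(c['world_to_cam']);q=T[:3,:3]@np.array(p,float)+T[:3,3]
    return c['cx']+c['fx']*q[0]/-q[2],c['cy']+c['fy']*-q[1]/-q[2]
E
python3 - <<'E'
from h import *
import pickle
for n in("scene","side"):
    c=cap(n,n+'0.png');pickle.dump(c,open(n+'.pkl','wb'));print({k:v for k,v in c.items() if k!='img'})
print(sense())
E
```

```text
pics
{'fx': 607.8467744057765, 'fy': 607.8467744057765, 'cx': 309.5047601987703, 'cy': 237.54903838180107, 'world_to_cam': array([[ 6.14653971e-01,  7.88756488e-01,  7.98109984e-03,
        -3.44200791e+02],
       [-5.28412926e-01,  4.04221789e-01,  7.46581894e-01,
         1.99782865e+02],
       [ 5.85645179e-01, -4.63106842e-01,  6.65245652e-01,
        -1.77636404e+03],
       [ 0.00000000e+00,  0.00000000e+00,  0.00000000e+00,
         1.00000000e+00]])}
{'fx': 482.5155946912814, 'fy': 482.5155946912814, 'cx': 318.65839161298743, 'cy': 234.74112878280843, 'world_to_cam': array([[-8.09394056e-01, -5.87170744e-01,  1.05725482e-02,
         4.61834942e+02],
       [ 3.70801892e-01, -4.97011097e-01,  7.84529112e-01,
        -2.99828549e+02],
       [-4.55397868e-01,  6.38913521e-01,  6.20001850e-01,
        -1.02422927e+03],
       [ 0.00000000e+00,  0.00000000e+00,  0.00000000e+00,
         1.00000000e+00]])}
{'time_s': 0.1, 'joints': array([-1.55339084e+00,  3.13353109e-01,  1.49832212e+00,  1.96049677e-05,
        1.33098520e+00, -2.23395032e-01]), 'dq': array([ 0.00028818, -0.00191351, -0.00187179,  0.00084346, -0.0004581 ,
        0.00118634]), 'tau': array([ 2.93162040e-03, -4.12901402e+01, -2.60141283e+01, -1.53627939e-04,
        2.99533815e-03,  2.25453482e-05]), 'eef_pos': array([ 125.193849  , -509.63660958,  230.82792462]), 'ee_rot': array([-5.30080897e-04,  9.92760779e-01,  1.20107244e-01,  6.43608755e-05]), 'force': array([-0.65351436, -0.30735188, -0.05066983]), 'wrist_torque': array([-0.01093713, -0.02521217, -0.01284217]), 'grip_width': 1.0004701199074144}
```

View pics/scene0.png

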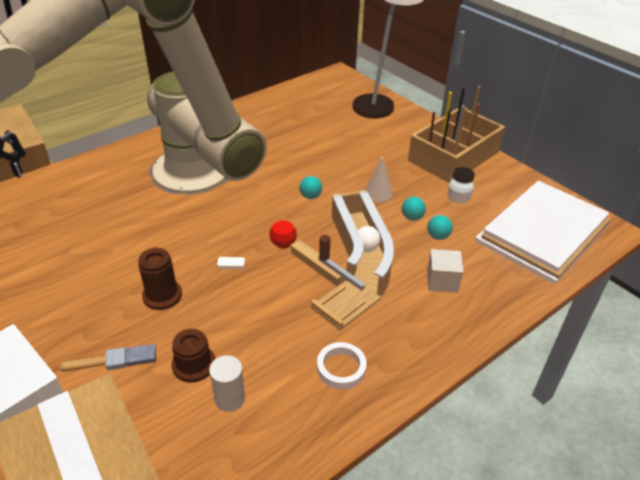

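View pics/side0.png

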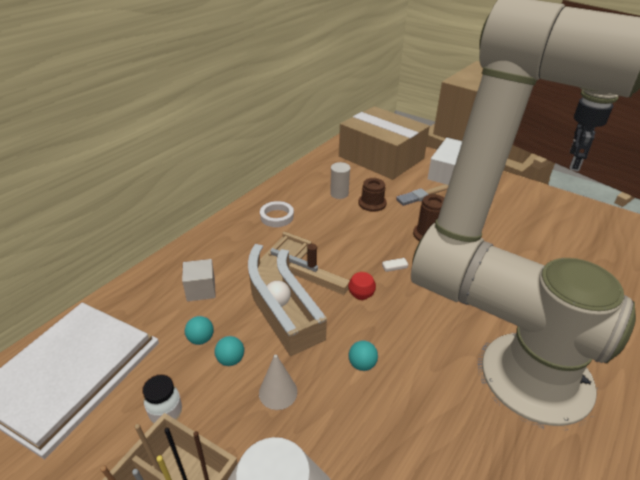

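The scene view shows the rack in the middle: ball near (368,238), knob near (325,247), bay near (345,303). The taller pedestal is at (157,277) and the low one at (191,353). In the side view the ball is at (277,293) and the knob at (312,255). The tall pedestal is partly hidden there.

```bash
python3 - <<'E'
from h import *
import pickle
a=pickle.load(open('scene.pkl','rb'));b=pickle.load(open('side.pkl','rb'))
A=cv2.resize(a['img'][185:333,288:402],None,fx=3.9,fy=3.9,interpolation=cv2.INTER_CUBIC)[:577]
B=cv2.resize(b['img'][225:360,240:355],None,fx=3,fy=3,interpolation=cv2.INTER_CUBIC)
o=np.zeros((577,444+345,3),np.uint8);o[:A.shape[0],:444]=A[:,:444];o[:B.shape[0],444:]=B
cv2.imwrite('pics/z.png',o)
def tri(u,v):
    o1,d1=ray(a,*u);o2,d2=ray(b,*v)
    s=np.linalg.lstsq(np.c_[d1,-d2],o2-o1,rcond=None)[0];p,q=o1+d1*s[0],o2+d2*s[1];return (p+q)/2,np.linalg.norm(p-q)
# dark blobs
for c,n in((a,'scene'),(b,'side')):
    m=(c['img'].max(2)<75).astype(np.uint8)
    k,l,s,ce=cv2.connectedComponentsWithStats(m)
    for i in range(1,k):
        if 60<s[i,4]<4000:print(n,s[i],ce[i].round(1))
    h=cv2.cvtColor(c['img'],cv2.COLOR_BGR2HSV);m=((h[...,1]<50)&(h[...,2]>165)).astype(np.uint8)
    k,l,s,ce=cv2.connectedComponentsWithStats(m)
    for i in range(1,k):
        if 150<s[i,4]<4000:print(n,'w',s[i],ce[i].round(1))
print(tri((368,238),(277,293)),onz(a,368,238,40),onz(b,277,293,40))
print('knob top',tri((324.5,237),(312,246)))
E
```

```text
scene [ 3  0  9 17 93] [7.5 7.2]
scene [102   0   9  19  80] [106.1   9.2]
scene [144   0  48  22 794] [167.2   8.7]
scene [354  94  39  24 702] [372.9 106. ]
scene [  0 134  26  43 543] [ 12.6 153.3]
scene [ 223  134   40   43 1002] [242.8 159. ]
scene [453 167  21  15 247] [462.9 174.3]
scene [320 242   9  18 132] [324.1 250.3]
scene [609 250  31  48 572] [630.7 276. ]
scene [ 140  259   38   43 1074] [159.1 282.6]
scene [148 296  32  13  71] [165. 305.]
scene [180 335  19   9  63] [188.2 337.5]
scene [174 343  37  32 700] [192.5 361. ]
scene [176 373  33   9  73] [193.2 378.1]
scene w [383  77  58  37 763] [413.4  94. ]
scene w [450 180  23  13 207] [460.7 186.6]
scene w [ 333  191   61   85 1795] [367.1 233.1]
scene w [477 232  81  49 307] [515.2 257.2]
scene w [431 250  32  22 619] [446.2 260.5]
scene w [218 257  26  10 238] [230.4 261.8]
scene w [   0  325   56   89 2911] [ 19.5 368.6]
scene w [317 343  49  41 762] [341.3 363.1]
scene w [106 348  19  17 268] [114.6 356. ]
scene w [210 356  31  27 662] [225.1 368.8]
scene w [  37  392   65   88 3071] [ 67.7 438.6]
side [563   1 
[... 679 characters left out ...]
e w [ 477  247   66   54 2026] [510.5 272. ]
side w [277 249  48  73 696] [297.5 285.4]
side w [182 259  30  22 546] [196.7 269.9]
side w [383 258  25  11 190] [394.9 263.1]
side w [617 299  14  35 169] [623.9 315.4]
side w [600 309  21  22 165] [610.5 321.8]
side w [ 484  335  112   88 2825] [535.3 391.7]
side w [  0 337 158 118 881] [ 81.  405.4]
side w [144 390  33  25 257] [160.7 405.4]
side w [ 235  437   75   43 2567] [273.1 461.2]
(array([571.57436335, 170.75203006,  43.24834964]), np.float64(2.8618975121962107)) [570.06587483 174.3440901   40.        ] [572.73346814 167.35211047  40.        ]
knob top (array([561.21016697,  42.08133474, 108.40544694]), np.float64(0.7994855368872706))
```

View pics/z.png

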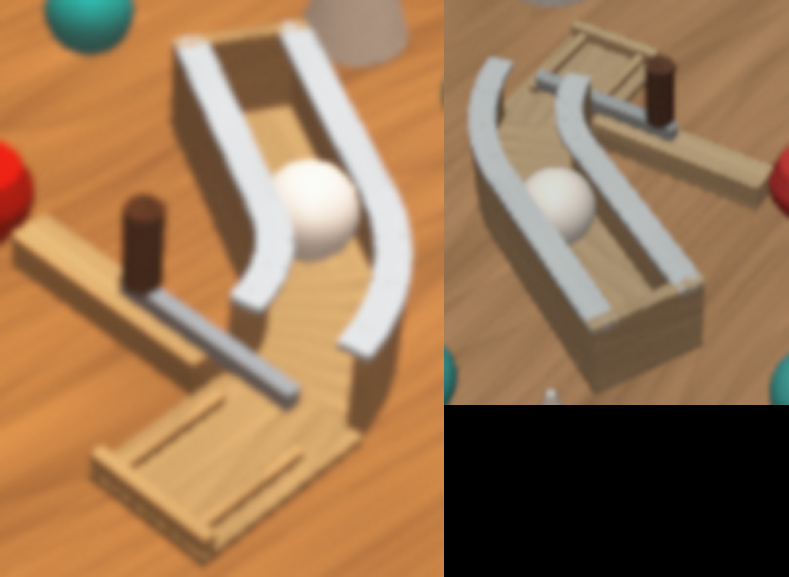

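```bash
cat > fit.py <<'E'
from h import *
import pickle
from scipy.optimize import least_squares
a=pickle.load(open('scene.pkl','rb'));b=pickle.load(open('side.pkl','rb'))
S=lambda x,y:(a,288+x/3.9,185+y/3.9)
D=lambda x,y:(b,240+(x-444)/3,225+y/3)
g=np.array([-65,-112.6]);d=np.array([-.866,-.5]);n=np.array([-.5,.866])
arc=lambda r,t:np.array([-130+r*np.cos(np.radians(t)),-r*np.sin(np.radians(t))])
def W(P,q,z):
    x,y,th=P[:3];c,s=np.cos(th),np.sin(th);return [x+c*q[0]-s*q[1],y+s*q[0]+c*q[1],z]
def obs(P):
    L,p,t,w=P[3:]
    return [(S(262,308),arc(105,50),73),(S(338,346),arc(155,50),73),(D(512,63),arc(155,50),73),(D(558,78),arc(105,50),73),
     (S(205,40),(-25,L),73),(S(283,25),(25,L),73),(D(609,319),(25,L),73),(D(675,290),(-25,L),73),
     (S(143,205),g+p*n,108),(D(660,63),g+p*n,108),(S(93,455),g+t*d+w*n,24),(S(208,548),g+t*d-w*n,24)]
def res(P): 
    r=[]
    for (c,u,v),q,z in obs(P):
        k=proj(c,W(P,q,z));r+=[k[0]-u,k[1]-v]
    return r
best=min((least_squares(res,[570,100,th,170,50,105,40],loss='soft_l1') for th in np.arange(-3,3.2,.7)),key=lambda s:s.cost)
P=best.x;print(P.round(2),best.cost);print(np.array(res(P)).reshape(-1,2).round(1).tolist())
for nm,q in(('closed',(0,165)),('org',(0,0)),('gate',g),('bay',g+58*d),('peg',g+P[4]*n)):print(nm,np.round(W(P,q,0)[:2],1))
np.save('P.npy',P)
c,s=np.cos(P[2]),np.sin(P[2]);R=np.array([[c,-s],[s,c]]);print('open dir',(R@n).round(3),'bay dir',(R@d).round(3))
for c_,u,v in((a,368,238),(b,277,293)):print('ball rack',(R.T@(onz(c_,u,v,40)[:2]-P[:2])).round(1))
print('tall',onz(a,155,255.5,122),'foot bottom',onz(a,161,290,0))
for cc in((a,157,257),):pass
E
python3 fit.py
python3 - <<'E'
from h import *
import pickle
a=pickle.load(open('scene.pkl','rb'));b=pickle.load(open('side.pkl','rb'))
A=cv2.resize(a['img'][240:315,130:190],None,fx=6,fy=6,interpolation=cv2.INTER_CUBIC)
B=cv2.resize(b['img'][180:250,395:460],None,fx=6,fy=6,interpolation=cv2.INTER_CUBIC)
o=np.zeros((450,360+390,3),np.uint8);o[:450,:360]=A;o[:420,360:]=B
cv2.imwrite('pics/st.png',o)
E
```

```text
[598.46 157.89   1.15 176.89 112.78 104.91  46.49] 6.586984752203952
[[1.5, -0.1], [0.8, -0.5], [-1.1, -1.3], [1.3, -1.9], [0.8, -1.2], [-0.7, -0.0], [0.9, -0.9], [-0.6, 0.0], [-0.1, 0.0], [0.1, -0.3], [-0.6, -0.3], [-0.2, -0.8]]
closed [448.  225.6]
org [598.5 157.9]
gate [674.5  52.4]
bay [680.3  -5.3]
peg [562.3  41.1]
open dir [-0.995 -0.101] bay dir [ 0.101 -0.995]
ball rack [ 3.4 32.6]
ball rack [-1.9 27.3]
tall [ 395.17986329 -299.77583151  122.        ] foot bottom [ 380.7272168  -298.62368073    0.        ]
```

View pics/st.png

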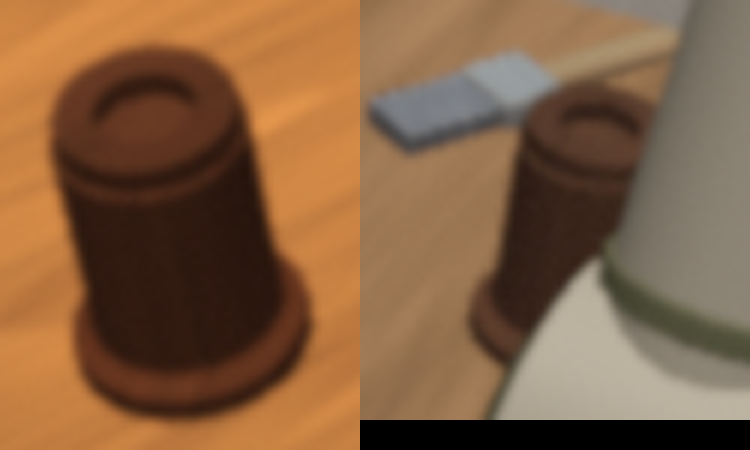

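Pedestal crop: the ring-top centre is near scene (154.7,259) and side (435,201).

```bash
python3 - <<'E'
from h import *
import pickle
a=pickle.load(open('scene.pkl','rb'));b=pickle.load(open('side.pkl','rb'))
print('tall scene',onz(a,154.7,259,122).round(1),'side',onz(b,435,201.3,122).round(1))
print('apple',onz(a,283,234,32).round(),'cone base',onz(a,379,190,20).round(),'apex',onz(a,381,155,120).round())
print('low',onz(a,190,340,77).round(),'drum',onz(a,226,365,100).round(),'tape',onz(a,341,364,20).round())
E
```

```text
tall scene [ 404.8 -305.4  122. ] side [ 396.  -299.3  122. ]
apple [423.  22.  32.] cone base [425. 348.  20.] apex [406. 361. 120.]
low [ 611. -342.   77.] drum [ 722. -325.  100.] tape [ 808. -112.   20.]
```

Request:
play_rows(plan=[[26,33,0,0,0,0.09,1],[26,33,0,0,0,0.09,1],[26,33,0,0,0,0.09,1],[26,33,0,0,0,0.09,1],[26,33,0,0,0,0.09,1]])

```text
time_s: 0.52
eef_pos: [251.1, -345.7, 227.7]
ee_rot: [-0.002, 0.94, 0.342, -0.0]
force: [0.8, 0.1, -0.7]
grip_width: 0.999
```

Request:
play_rows(plan=[[26,33,0,0,0,0.09,1],[26,33,0,0,0,0.09,1],[26,33,0,0,0,0.09,1],[26,33,0,0,0,0.09,1],[26,33,0,0,0,0.09,1]])

```text
time_s: 0.93
eef_pos: [377.6, -180.0, 227.3]
ee_rot: [-0.002, 0.834, 0.552, -0.001]
force: [1.4, -1.5, -0.2]
grip_width: 0.994
```

Request:
play_rows(plan=[[26,33,0,0,0,0.09,1],[26,33,0,0,0,0.09,1],[26,33,0,0,0,0.09,1],[26,33,0,0,0,0.09,1],[0,0,0,0,0,0,1]])

```text
time_s: 1.35
eef_pos: [480.9, -42.4, 226.7]
ee_rot: [-0.003, 0.712, 0.703, -0.001]
force: [0.2, -0.5, -0.1]
grip_width: 0.999
```

Request:
play_rows(plan=[[27,28,-20,0,0,0.05,1],[27,28,-20,0,0,0.05,1],[27,28,-20,0,0,0.013,1],[0,0,0,0,0,0,1]])

```text
time_s: 1.68
eef_pos: [558.2, 39.3, 168.2]
ee_rot: [-0.002, 0.668, 0.744, -0.001]
force: [0.8, -0.4, -1.0]
grip_width: 0.998
```

```bash
python3 - <<'E'
from h import *
import pickle
print(sense()['eef_pos'],sense()['ee_rot'])
w=cap('wrist','w1.png');pickle.dump(w,open('w.pkl','wb'))
P=np.load('P.npy')
print('peg top px',proj(w,(562.3,41.1,108)),'tcp axis @108',proj(w,[*sense()['eef_pos'][:2],108]))
b=cap('side');pickle.dump(b,open('side1.pkl','wb'))
E
```

```text
[558.22556682  39.30811973 168.19980149] [-0.00220841  0.66810555  0.744062   -0.00135589]
peg top px (np.float64(328.4673168427253), np.float64(267.7412772036982)) tcp axis @108 (np.float64(318.22081039295585), np.float64(273.0913407639165))
```

View pics/w1.png

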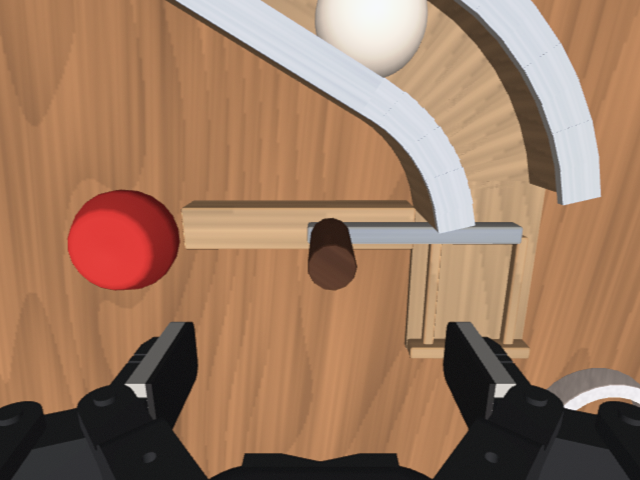

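Wrist view: the peg top is at (332,268), against a predicted (328,268), so the rack fit is good. The apple at (124,240) is clear of the gate's path. I'll lower and grip the peg.

Request:
play_rows(plan=[[4.5,2,-25,0,0,0,1],[0,0,-25,0,0,0,1],[0,0,-25,0,0,0,1],[0,0,-22,0,0,0,1],[0,0,0,0,0,0,0]], grip_force=40)

```text
time_s: 2.2
eef_pos: [561.3, 32.5, 77.7]
ee_rot: [0.004, 0.672, 0.741, 0.001]
force: [-1.3, 0.3, -0.8]
grip_width: 0.882
```

Request:
play_rows(plan=[[0,0,0,0,0,0,-1],[0,0,0,0,0,0,-1],[0,0,0,0,0,0,-1],[0,0,0,0,0,0,-1],[0,0,0,0,0,0,-1]])

```text
time_s: 2.62
eef_pos: [562.4, 29.4, 84.0]
ee_rot: [0.007, 0.673, 0.74, 0.003]
force: [1.8, 0.6, -14.4]
grip_width: 0.284
```

```bash
python3 - <<'E'
from h import *
import pickle
w=pickle.load(open('w.pkl','rb'));P=np.load('P.npy');c,s=np.cos(P[2]),np.sin(P[2]);R=np.array([[c,-s],[s,c]])
for n,u,v,z in(('Lin',475,225,73),('Rin',561,204,73),('stopL',410,345,24),('stopR',528,345,24),('peg',332,268,108),('ball',370,24,46)):
    p=onz(w,u,v,z)[:2];print(n,p.round(1),'rack',(R.T@(p-P[:2])).round(1))
print('expected Lin -62.5 -80.4  Rin -30.4 -118.7')
E
```

```text
Lin [645.6  63.9] rack [-66.4 -81.6]
Rin [691.6  81.3] rack [ -31.6 -116.4]
stopL [635.9 -44.9] rack [-169.6 -117.3]
stopR [725.3 -34.9] rack [-123.8 -194.8]
peg [564.1  41.2] rack [-120.5  -16.6]
ball [572.4 166.7] rack [-2.7 27.3]
expected Lin -62.5 -80.4  Rin -30.4 -118.7
```

Request:
play_rows(plan=[[0,0,0,0,0,0,-1],[0,0,0,0,0,0,-1]])

```text
time_s: 2.78
eef_pos: [562.1, 29.4, 83.9]
ee_rot: [0.007, 0.673, 0.74, 0.003]
force: [1.6, 0.4, -4.9]
grip_width: 0.28
```

```bash
python3 - <<'E'
from h import *
s=sense();print(s['eef_pos'],s['force'],s['wrist_torque'],s['joints'],s['dq'],s['ee_rot'])
w=cap('wrist');b=cap('side')
o=np.hstack([cv2.resize(w['img'],(400,300)),cv2.resize(b['img'][180:330,220:420],(400,300),interpolation=2)])
cv2.imwrite('pics/g1.png',o)
E
```

```text
[562.14858637  29.44915509  83.92734731] [ 1.57679919  0.42720664 -4.91639581] [-0.09290475 -0.11228833  0.04694092] [-0.15447188  0.5420013   1.56966398 -0.00327529  1.01490487 -0.24688895] [ 0.00097513 -0.00104231  0.0004088   0.00067449 -0.00038281  0.00064135] [0.0070347  0.67303844 0.73956804 0.00298055]
```

View pics/g1.png

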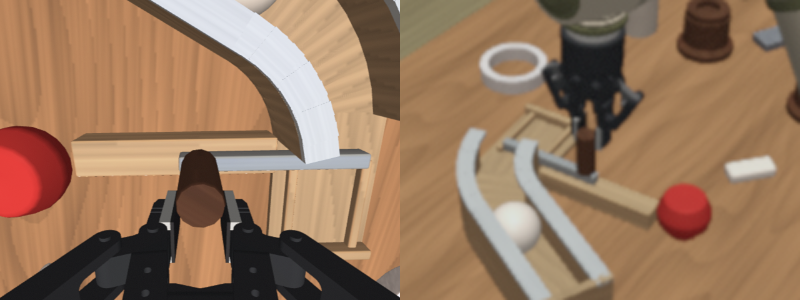

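The peg is caught only by the pad edges, because the tool sits about 12 mm short in y. I'll open, recentre and grip again.

Request:
play_rows(plan=[[0,0,0,0,0,0,0.3],[0,0,0,0,0,0,0.3],[0,0,0,0,0,0,0.3],[0,6,-5,0,0,0,0.3],[0,6,-6,0,0,0,0.3]])

```text
time_s: 3.3
eef_pos: [564.3, 41.3, 75.6]
ee_rot: [0.01, 0.673, 0.739, 0.005]
force: [-0.0, -0.5, -0.4]
grip_width: 0.648
```

Request:
play_rows(plan=[[0,0,0,0,0,0,0.3],[0,0,0,0,0,0,0.3]])

```text
time_s: 3.47
eef_pos: [563.7, 42.9, 74.2]
ee_rot: [0.009, 0.673, 0.74, 0.004]
force: [-0.2, -0.9, 0.1]
grip_width: 0.648
```

Request:
play_rows(plan=[[0,0,-2,0.006,0.019,0,-0.2],[0,0,0,0,0,0,-1],[0,0,0,0,0,0,-1],[0,0,0,0,0,0,-1],[0,0,0,0,0,0,-1]])

```text
time_s: 3.88
eef_pos: [563.7, 43.4, 72.2]
ee_rot: [-0.001, 0.673, 0.74, -0.0]
force: [-0.1, 1.9, 0.0]
grip_width: 0.293
```

Request:
play_rows(plan=[[-4,0,0,0,0,0,-1],[-8,-1,0,0,0,0,-1],[-8,-1,0,0,0,0,-1],[-8,-1,0,0,0,0,-1],[-8,-1,0,0,0,0,-1]])

```text
time_s: 4.3
eef_pos: [527.4, 39.4, 72.1]
ee_rot: [-0.0, 0.673, 0.74, 0.001]
force: [1.1, 1.7, -1.4]
grip_width: 0.294
```

Request:
play_rows(plan=[[-10,-1,0,0,0,0,-1],[-10,-1,0,0,0,0,-1],[-10,-1,0,0,0,0,-1],[-8,-1,0,0,0,0,-1],[-5,0,0,0,0,0,-1]])

```text
time_s: 4.72
eef_pos: [492.4, 35.2, 73.2]
ee_rot: [0.012, 0.674, 0.738, 0.013]
force: [48.3, 7.2, -41.4]
grip_width: 0.293
```

Request:
play_rows(plan=[[-3,0,0,0,0,0,-1],[-2,0,0,0,0,0,-1],[0,0,0,0,0,0,-1]])

```text
time_s: 4.97
eef_pos: [493.4, 35.4, 72.9]
ee_rot: [0.018, 0.675, 0.737, 0.019]
force: [-0.8, 1.1, 5.0]
grip_width: 0.292
```

```bash
python3 - <<'E'
from h import *
print(sense()['eef_pos'],sense()['force'])
w=cap('wrist');b=cap('side')
o=np.hstack([cv2.resize(w['img'],(400,300)),cv2.resize(b['img'][180:330,220:420],(400,300),interpolation=2)])
cv2.imwrite('pics/g2.png',o)
E
```

```text
[493.39455625  35.364142    72.85743929] [-0.82505914  1.0830057   5.03201613]
```

View pics/g2.png

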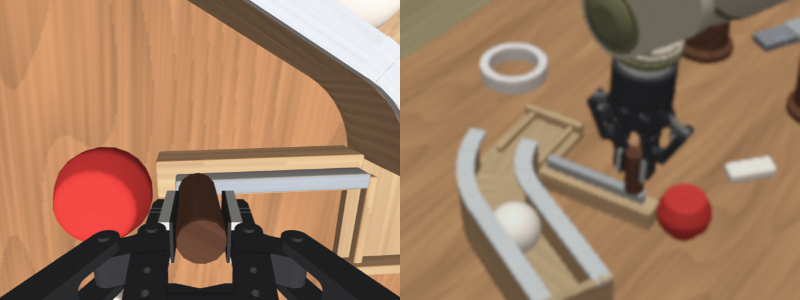

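Gate view: the bar is mostly retracted, with the peg top at wrist px about (320,387) and the bar's bay-side end at about (590,288).

```bash
python3 - <<'E'
from h import *
import pickle
w0=pickle.load(open('w.pkl','rb'));w=cap('wrist');b=cap('side')
o=np.array([-.995,-.101]);
p0=onz(w0,332,268,108);p1=onz(w,320,387,108);p2=onz(b,336.5,254,108)
b0=onz(w0,521,233,46);b1=onz(w,590,288,46)
print(p0,p1,p2,(p1-p0)[:2]@o,(p2-p0)[:2]@o);print(b0,b1,(b1-b0)[:2]@o)
E
```

```text
[564.11236061  41.15766319 108.        ] [492.0075048   33.54339297 108.        ] [496.3752154  30.980629  108.       ] 72.5133728205373 68.42633993321888
[686.98286063  56.12201612  46.        ] [616.14078533  47.6454694   46.        ] 71.34399613999538
```

```bash
python3 - <<'E'
from h import *
import pickle
w0=pickle.load(open('w.pkl','rb'));w=cap('wrist');a0=pickle.load(open('scene.pkl','rb'));b0=pickle.load(open('side.pkl','rb'))
for n,c in(('w0',w0),('w1',w),('s0',a0),('s1',cap('scene')),('d0',b0),('d1',cap('side'))):
    h=cv2.cvtColor(c['img'],cv2.COLOR_BGR2HSV);m=((h[...,1]>190)&((h[...,0]<6)|(h[...,0]>172))).astype(np.uint8)
    k,l,s,ce=cv2.connectedComponentsWithStats(m);i=1+np.argmax(s[1:,4]);print(n,s[i],ce[i].round(1),onz(c,*(s[i,:2]+s[i,2:4]/2),32).round(1))
E
```

```text
w0 [  68  191  111   99 4574] [135.5 231.7] [423.5  18.   32. ]
w1 [  86  236  158  144 5642] [182.  281.1] [424.2  18.7  32. ]
s0 [270 221  26  27 532] [282.5 233.4] [425.   21.1  32. ]
s1 [270 221  26  27 534] [282.5 233.4] [425.   21.1  32. ]
d0 [351 289  18  10  70] [360.2 294.4] [415.2  44.8  32. ]
d1 [353 292  19   7  48] [361.5 295.1] [407.7  45.5  32. ]
```

Request:
play_rows(plan=[[-2,0,0,0,0,0,-1],[-3,0,0,0,0,0,-1]])

```text
time_s: 5.48
eef_pos: [493.1, 35.2, 73.1]
ee_rot: [0.023, 0.675, 0.737, 0.023]
force: [36.0, 6.8, -25.1]
grip_width: 0.292
```

The gate is stopped after about 71 mm of travel and the apple has not moved. The bar end is clear of the track, so I'll release and rise.

Request:
play_rows(plan=[[0,0,0,0,0,0,0.3],[0,0,0,0,0,0,0.3],[0,0,0,0,0,0,0.3],[0,0,10,0,0.06,0,0.3],[0,0,40,0,0,0,0.3]])

```text
time_s: 5.9
eef_pos: [489.0, 35.3, 118.4]
ee_rot: [-0.005, 0.676, 0.737, -0.001]
force: [0.2, 1.0, -1.2]
grip_width: 0.651
```

Request:
play_rows(plan=[[0,20,40,0,0,0,0],[0,30,20,0,0,0,-1],[5,35,0,0,0,0,-1],[5,40,0,0,0,0,-1],[5,30,0,0,0,0,-1]])

```text
time_s: 6.32
eef_pos: [504.8, 190.7, 189.3]
ee_rot: [-0.001, 0.68, 0.733, 0.002]
force: [0.2, 0.1, -0.1]
grip_width: 0.0
```

```bash
python3 - <<'E'
from h import *
import pickle
print(sense())
w=cap('wrist','w3.png');pickle.dump(w,open('w3.pkl','wb'));a=cap('scene');b=cap('side','s3.png')
P=np.load('P.npy');c,s=np.cos(P[2]),np.sin(P[2]);R=np.array([[c,-s],[s,c]])
import sys
# contours: white round blob
h=cv2.cvtColor(w['img'],cv2.COLOR_BGR2HSV)
m=((h[...,1]<40)&(h[...,2]>150)).astype(np.uint8)
k,l,st,ce=cv2.connectedComponentsWithStats(m)
for i in range(1,k):
    if st[i,4]>800:print(st[i],ce[i].round())
E
```

```text
{'time_s': 6.3167, 'joints': array([0.14237147, 0.37923376, 1.51806381, 0.00357527, 1.24313499,
       0.0653695 ]), 'dq': array([ 0.67036004,  0.36350563, -0.54146193, -0.01569823,  0.16387116,
        0.68547915]), 'tau': array([ -3.25848967, -46.71932459, -22.93596804,   0.07912857,
        -0.10887823,  -0.68848025]), 'eef_pos': array([504.81870361, 190.72310636, 189.28691946]), 'ee_rot': array([-0.00094928,  0.67978543,  0.73340887,  0.00151694]), 'force': array([ 0.19064356,  0.1081883 , -0.14065838]), 'wrist_torque': array([ 0.00223701,  0.00695915, -0.00404167]), 'grip_width': 0.00023552610569485956}
[  242   111   355   294 20268] [429. 247.]
[  181   209   314   193 10108] [336. 298.]
```

View pics/w3.png

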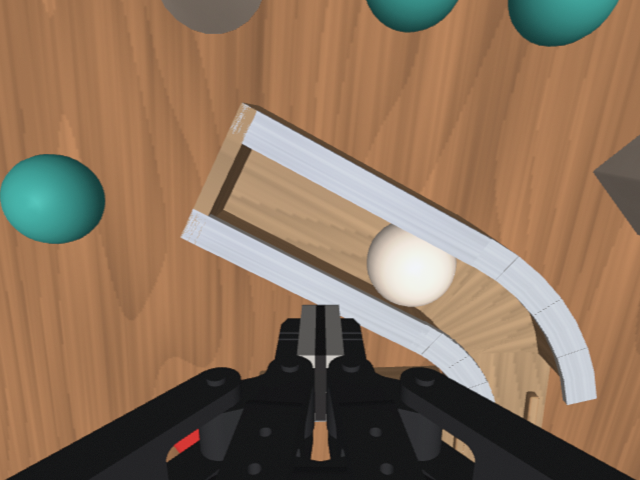

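Wrist view: the ball is at (411,264). The slot's closed-end corners are near (248,146) and (213,213), and the straight track is clear behind the ball.

```bash
python3 - <<'E'
from h import *
import pickle
w=cap('wrist');s0=sense();w3=pickle.load(open('w3.pkl','rb'));P=np.load('P.npy');c,s=np.cos(P[2]),np.sin(P[2]);R=np.array([[c,-s],[s,c]])
print(s0['eef_pos'],abs(w['world_to_cam']-w3['world_to_cam']).max())
f=lambda n,u,v,z:print(n,onz(w3,u,v,z)[:2].round(1),(R.T@(onz(w3,u,v,z)[:2]-P[:2])).round(1))
f('ball',411,264,40);f('+x corner',248,146,73);f('-x corner',213,213,73)
f('+x outer end',574,403,73)
f('wall out',240,103,73);f('wall out2',182,238,73)
g=lambda q:np.round(P[:2]+R@np.array(q),1)
for y in(90,80,60,40,20,0):print('path y',y,g((0,y)))
for t in range(10,61,10):print('arc',t,g((-130+130*np.cos(np.radians(t)),-130*np.sin(np.radians(t)))))
E
```

```text
[504.54424267 188.61605051 187.93109786] 2.2915023365223703
ball [573.6 167.9] [-1.1 26.7]
+x corner [457.7 245.8] [ 22.4 164.5]
-x corner [436.8 203.2] [-25. 166.]
+x outer end [697.7  82. ] [ -28.5 -121.6]
wall out [452.4 269.9] [ 42.2 179.2]
wall out2 [417.1 185.3] [-49.4 176.6]
path y 90 [516.4 194.8]
path y 80 [525.5 190.7]
path y 60 [543.7 182.5]
path y 40 [562.  174.3]
path y 20 [580.2 166.1]
path y 0 [598.5 157.9]
arc 10 [618.2 146.8]
arc 20 [635.8 132.5]
arc 30 [650.6 115.3]
arc 40 [662.2  95.9]
arc 50 [670.2  74.7]
arc 60 [674.5  52.4]
```

Request:
play_rows(plan=[[4,1,0,0,0,0.12,-1],[4,1,0,0,0,0.12,-1],[4,1,-10,0,0,0.12,-1],[1,0,-20,0,0,0.12,-1],[0,0,-20,0,0,0.12,-1]])

```text
time_s: 6.93
eef_pos: [519.1, 185.5, 140.0]
ee_rot: [0.001, 0.425, 0.905, 0.001]
force: [0.5, 0.3, 0.1]
grip_width: -0.001
```

Request:
play_rows(plan=[[0,0,-20,0,0,0.12,-1],[0,0,-20,0,0,0.12,-1],[0,0,-10,0,0,0.12,-1],[0,0,0,0,0,0.11,-1],[0,0,0,0,0,0,-1]])

```text
time_s: 7.35
eef_pos: [516.2, 177.1, 83.3]
ee_rot: [-0.003, 0.193, 0.981, -0.001]
force: [-0.6, 0.2, -0.0]
grip_width: -0.001
```

Request:
play_rows(plan=[[1,8,0,0,0,0,-1],[1,8,0,0,0,0,-1],[0,0,0,0,0,0,-1]])

```text
time_s: 7.6
eef_pos: [518.5, 191.9, 83.9]
ee_rot: [-0.003, 0.199, 0.98, -0.001]
force: [0.4, 0.1, -0.3]
grip_width: 0.0
```

Request:
play_rows(plan=[[0,0,-13,0,0,0,-1],[0,0,-13,0,0,0,-1],[0,0,-13,0,0,0,-1],[0,2,-9,0,0,0,-1],[0,0,0,0,0,0,-1]])

```text
time_s: 8.02
eef_pos: [520.2, 195.6, 36.9]
ee_rot: [-0.0, 0.203, 0.979, -0.0]
force: [-1.0, -0.0, -0.9]
grip_width: 0.002
```

Request:
play_rows(plan=[[6,-6,-3,0,0,0,-1],[7,-4,0,0,0,0,-1],[7,-3,0,0,0,0,-1],[7,-3,0,0,0,0,-1],[7,-3,0,0,0,0,-1]])

```text
time_s: 8.43
eef_pos: [557.9, 175.4, 36.1]
ee_rot: [0.001, 0.203, 0.979, 0.0]
force: [0.3, -0.7, -0.2]
grip_width: -0.0
```

Request:
play_rows(plan=[[7,-3,-2,0,0,0,-1],[7,-3,0,0,0,0,-1],[7,-3,0,0,0,0,-1],[7,-3,0,0,0,0,-1],[7,-4,0,0,0,-0.03,-1]])

```text
time_s: 8.85
eef_pos: [597.8, 157.2, 34.6]
ee_rot: [0.002, 0.219, 0.976, 0.0]
force: [-0.0, 0.3, 0.6]
grip_width: -0.002
```

```bash
python3 - <<'E'
from h import *
s=sense();print(s['eef_pos'],s['ee_rot'],s['force'])
w=cap('wrist');b=cap('scene')
o=np.hstack([cv2.resize(w['img'],(400,300)),cv2.resize(b['img'][190:340,270:470],(400,300),interpolation=2)])
cv2.imwrite('pics/p1.png',o)
E
```

```text
[597.81319606 157.23881304  34.59137533] [1.98012709e-03 2.18501656e-01 9.75834535e-01 2.57919153e-04] [-0.02995626  0.25807387  0.59682164]
```

View pics/p1.png

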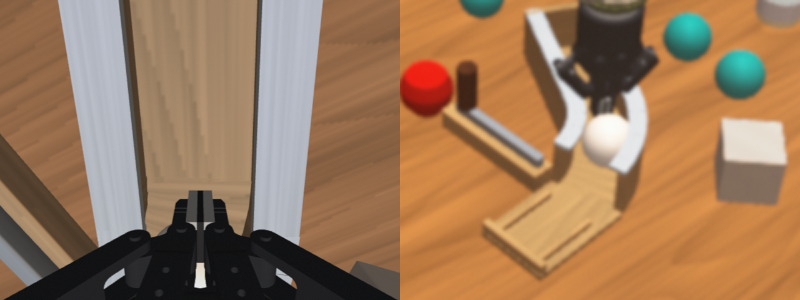

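Ball seen at about (606,140) in the right half, ahead of the fingers in the bend. The gate is open and the way is clear.

Request:
play_rows(plan=[[6.8,-3.5,0,0,0,-0.058,-1],[6.6,-3.8,0,0,0,-0.058,-1],[6.4,-4.2,0,0,0,-0.058,-1],[6,-4.6,0,0,0,-0.058,-1],[5.8,-4.9,0,0,0,-0.058,-1]])

```text
time_s: 9.37
eef_pos: [629.1, 136.4, 34.1]
ee_rot: [0.001, 0.363, 0.932, -0.0]
force: [0.3, -0.4, 0.1]
grip_width: -0.005
```

Request:
play_rows(plan=[[5.7,-5.1,0,0,0,-0.058,-1],[5.3,-5.5,0,0,0,-0.058,-1],[5,-5.8,0,0,0,-0.058,-1],[4.6,-6.1,0,0,0,-0.058,-1],[4.2,-6.4,0,0,0,-0.058,-1]])

```text
time_s: 9.78
eef_pos: [653.9, 107.5, 33.7]
ee_rot: [-0.0, 0.5, 0.866, -0.001]
force: [0.3, -0.3, -0.3]
grip_width: 0.004
```

Request:
play_rows(plan=[[3.9,-6.6,0,0,0,-0.058,-1],[3.5,-6.8,0,0,0,-0.058,-1],[3,-7,0,0,0,-0.058,-1],[2.7,-7.2,0,0,0,-0.058,-1],[2.3,-7.3,0,0,0,-0.058,-1]])

```text
time_s: 10.2
eef_pos: [668.9, 72.5, 33.1]
ee_rot: [-0.002, 0.626, 0.78, -0.001]
force: [0.0, -0.1, 0.2]
grip_width: 0.0
```

```bash
cat > ball.py <<'E'
from h import *
P=np.load('P.npy');c_,s_=np.cos(P[2]),np.sin(P[2]);R=np.array([[c_,-s_],[s_,c_]])
def circ(n,u,v,r,z=40,f=None):
    c=cap(n,f);g=cv2.GaussianBlur(c['img'],(3,3),0);h=cv2.cvtColor(g,cv2.COLOR_BGR2HSV)
    m=((h[...,1]<60)&(h[...,2]>140)).astype(np.uint8);k=np.zeros_like(m);cv2.circle(k,(int(u),int(v)),int(r),1,-1);m&=k
    m=cv2.morphologyEx(m,cv2.MORPH_OPEN,np.ones((5,5)))
    q,l,st,ce=cv2.connectedComponentsWithStats(m)
    for i in range(1,q):
        if st[i,4]>40:
            uv=st[i,:2]+st[i,2:4]/2-.5;p=onz(c,*uv,z);print(n,st[i],p.round(1),'rack',(R.T@(p[:2]-P[:2])).round(1))
    return c
E
python3 - <<'E'
from ball import *
b=[680.3,-5.3,40];print(sense()['eef_pos'],sense()['force'])
for n in('scene','side'):
    c=cap(n);print(proj(c,b));circ(n,*proj(c,[678,15,40]),30)
E
```

```text
[668.89344621  72.51714991  33.11659543] [ 0.01041832 -0.07050309  0.23434925]
(np.float64(341.0880540286927), np.float64(297.02104016488875))
scene [336 274  26  27 554] [667.1  27.8  40. ] rack [ -90.5 -116. ]
(np.float64(287.3167652198231), np.float64(239.7245252056323))
side [276 241  20  32 321] [640.4  51.8  40. ] rack [-79.6 -81.8]
side [254 245   7   9  56] [720.1  73.3  40. ] rack [ -27.2 -145.7]
```

Request:
play_rows(plan=[[1.8,-7,0,0,0,-0.058,-1],[1.4,-7,0,0,0,-0.058,-1],[1,-7,0,0,0,-0.03,-1],[0.8,-7,0,0,0,0,-1],[0.8,-6,0,0,0,0,-1]])

```text
time_s: 10.82
eef_pos: [673.5, 41.6, 33.1]
ee_rot: [-0.002, 0.677, 0.736, -0.001]
force: [0.1, 0.9, 0.6]
grip_width: 0.001
```

Request:
play_rows(plan=[[0,0,0,0,0,0,-1],[0,0,0,0,0,0,-1],[0,0,0,0,0,0,-1]])

```text
time_s: 11.07
eef_pos: [673.5, 40.5, 33.1]
ee_rot: [-0.002, 0.676, 0.737, -0.001]
force: [0.0, -0.1, -0.2]
grip_width: 0.004
```

```bash
python3 - <<'E'
from ball import *
for i in range(2):
  for n in('scene','side'):
    c=cap(n);circ(n,*proj(c,[678,0,40]),30)
E
```

```text
scene [325 284  26  27 561] [675.4 -11.6  40. ] rack [-123.  -139.7]
side [288 235  13  12 105] [663.7 -13.5  40. ] rack [-129.6 -129.8]
side [276 250  12  21 203] [640.   68.7  40. ] rack [-64.3 -74.5]
scene [325 284  26  27 558] [675.4 -11.6  40. ] rack [-123.  -139.7]
side [288 235  13  12 105] [663.7 -13.5  40. ] rack [-129.6 -129.8]
side [276 250  12  21 203] [640.   68.7  40. ] rack [-64.3 -74.5]
```

Request:
play_rows(plan=[[0,2,25,0,0,0,-1],[0,0,30,0,0,0,-1],[0,0,35,0,0,0,0],[1,-15,25,0,0,0,1],[2,-20,10,0,0,0,1]])

```text
time_s: 11.88
eef_pos: [673.0, 10.9, 158.8]
ee_rot: [-0.006, 0.674, 0.739, -0.003]
force: [0.2, -0.8, 0.3]
grip_width: 0.421
```

Request:
play_rows(plan=[[2,-20,0,0,0,0,1],[2,-3,0,0,0,0,1],[0,0,0,0,0,0,1]])

```text
time_s: 12.13
eef_pos: [678.7, -15.6, 163.6]
ee_rot: [-0.003, 0.675, 0.738, -0.002]
force: [0.4, 0.1, -0.1]
grip_width: 0.844
```

```bash
python3 - <<'E'
from ball import *
s=sense();print(s['eef_pos'],s['ee_rot'])
w=cap('wrist');u,v=proj(w,[680,-14,40]);print(u,v);circ('wrist',u,v,110,46,'b1.png')
for n in('scene','side'):
    c=cap(n);circ(n,*proj(c,[678,0,40]),30)
E
```

```text
[678.65147878 -15.61108876 163.64582996] [-0.00306682  0.67485638  0.73794085 -0.00166053]
323.3305655068828 234.37525751062955
wrist [ 274  186   97   98 7495] [678.7 -12.1  46. ] rack [-122.1 -143. ]
scene [325 284  26  27 557] [675.4 -11.6  40. ] rack [-123.  -139.7]
side [270 218  10   5  50] [766.2 -53.5  40. ] rack [-123.9 -239.7]
side [279 227  22  20 355] [684.3 -19.8  40. ] rack [-126.8 -151.3]
side [276 249  12  22 214] [641.2  67.1  40. ] rack [-65.2 -76.2]
```

View pics/b1.png

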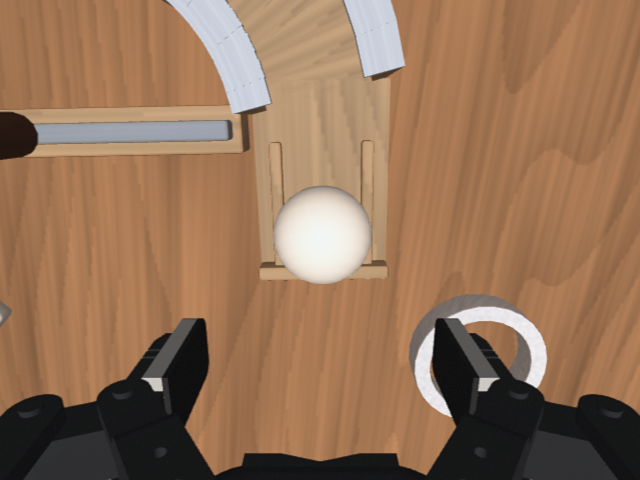

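Wrist view: the ball is centred at (322,234), about (679.6,-14) in world, resting against the end stop with the open jaws lined up across the bay.

Request:
play_rows(plan=[[0.5,1,-25,0,0,0,1],[0.5,1,-30,0,0,0,1],[0,1,-25,0,0,0,1],[0,1,-10,0,0,0,1],[0,0,0,0,0,0,1]])

```text
time_s: 12.85
eef_pos: [679.0, -6.8, 70.5]
ee_rot: [-0.003, 0.673, 0.74, -0.001]
force: [0.3, -0.5, -0.2]
grip_width: 0.998
```

Request:
play_rows(plan=[[0.5,-4,-15,0,0,0,1],[0,-4,-15,0,0,0,1],[0,-1,-15,0,0,0,1],[0,0,-6,0,0,0,1],[0,0,0,0,0,0,1]])

```text
time_s: 13.27
eef_pos: [682.1, -14.9, 23.5]
ee_rot: [0.0, 0.672, 0.74, 0.0]
force: [-0.6, -0.5, -0.6]
grip_width: 0.999
```

Request:
play_rows(plan=[[-2,0.5,-5,0,0,0,1],[0,0,0,0,0,0,0.7],[0,0,0,0,0,0,0.3],[0,0,0,0,0,0,-0.2],[0,0,0,0,0,0,-1]], grip_force=40)

```text
time_s: 13.68
eef_pos: [681.9, -14.0, 23.1]
ee_rot: [0.003, 0.672, 0.741, 0.002]
force: [0.1, 1.0, -1.4]
grip_width: 0.726
```

Request:
play_rows(plan=[[0,0,0,0,0,0,-1],[0,0,0,0,0,0,-1],[0,0,0,0,0,0,-1]])

```text
time_s: 13.93
eef_pos: [682.0, -14.0, 23.6]
ee_rot: [0.003, 0.672, 0.741, 0.002]
force: [0.5, -0.7, -1.8]
grip_width: 0.727
```

Request:
play_rows(plan=[[0,0,5,0,0,0,-1],[0,0,10,0,0,0,-1],[0,0,15,0,0,0,-1],[0,0,20,0,0,0,-1],[0,0,25,0,0,0,-1]], grip_force=50)

```text
time_s: 14.35
eef_pos: [679.0, -13.5, 97.5]
ee_rot: [-0.002, 0.672, 0.741, -0.001]
force: [0.4, -0.1, -1.4]
grip_width: 0.725
```

Request:
play_rows(plan=[[0,0,25,0,0,0,-1],[0,0,25,0,0,0,-1],[0,0,25,0,0,0,-1],[0,0,15,0,0,0,-1],[0,0,5,0,0,0,-1]])

```text
time_s: 14.77
eef_pos: [679.4, -13.5, 206.6]
ee_rot: [0.002, 0.672, 0.741, 0.002]
force: [0.1, 0.5, -1.4]
grip_width: 0.721
```

```bash
python3 - <<'E'
from ball import *
import pickle
s=sense();p=s['eef_pos'];print(p,s['ee_rot'],s['force'],s['grip_width'])
for n in('scene','side'):
    c=cap(n);z=p[2]+17;circ(n,*proj(c,[p[0],p[1],z]),30,z)
# stand ring in scene now
a=cap('scene','sc5.png');b=cap('side','sd5.png');pickle.dump((a,b),open('ab5.pkl','wb'))
E
```

```text
[679.41119714 -13.53309778 206.61429322] [0.00248098 0.67179514 0.74073031 0.00193503] [ 0.13564564  0.52648254 -1.40195662] 0.7207145927327051
scene [327 220  23  29 533] [669.4 -14.5 223.6] rack [-128.1 -135.4]
scene [349 247  14  17 162] [737.5 -27.1 223.6] rack [-111.6 -202.8]
side [276 170  21  21 358] [685.1 -14.7 223.6] rack [-121.8 -149.8]
side [273 201  10   5  50] [637.2  75.9 223.6] rack [-58.8 -69. ]
```

Request:
play_rows(plan=[[-8,-9,8,0,0,0,-1],[-16,-17,8,0,0,0,-1],[-22,-25,8,0,0,0,-1],[-25,-28,8,0,0,0,-1],[-25,-28,8,0,0,0,-1]])

```text
time_s: 15.48
eef_pos: [577.2, -119.7, 235.5]
ee_rot: [-0.006, 0.669, 0.743, -0.002]
force: [0.2, -1.0, -2.0]
grip_width: 0.728
```

Request:
play_rows(plan=[[-25,-28,4,0,0,0,-1],[-25,-28,0,0,0,0,-1],[-25,-28,0,0,0,0,-1],[-25,-28,0,0,0,0,-1],[-25,-28,0,0,0,0,-1]])

```text
time_s: 15.9
eef_pos: [441.5, -266.0, 241.3]
ee_rot: [-0.006, 0.669, 0.744, -0.003]
force: [0.8, -1.1, -1.5]
grip_width: 0.728
```

Request:
play_rows(plan=[[-24,-26,0,0,0,0,-1],[-18,-20,0,0,0,0,-1],[-10,-12,0,0,0,0,-1],[-5,-6,0,0,0,0,-1],[0,0,0,0,0,0,-1]])

```text
time_s: 16.32
eef_pos: [372.6, -337.0, 241.1]
ee_rot: [-0.007, 0.672, 0.74, -0.004]
force: [0.9, 0.8, -1.2]
grip_width: 0.727
```

```bash
python3 - <<'E'
from h import *
import pickle
s=sense();p=s['eef_pos'];print(p,s['ee_rot'],s['force'],s['grip_width'])
w=cap('wrist','t1.png');pickle.dump(w,open('t1.pkl','wb'));print(proj(w,(400,-302,122)))
E
```

```text
[ 372.63484343 -336.98889476  241.11173688] [-0.00731136  0.67213461  0.74038372 -0.00368214] [ 0.87550664  0.7554688  -1.18370486] 0.7269724266484592
(np.float64(371.9277727584233), np.float64(189.5566587589214))
```

View pics/t1.png

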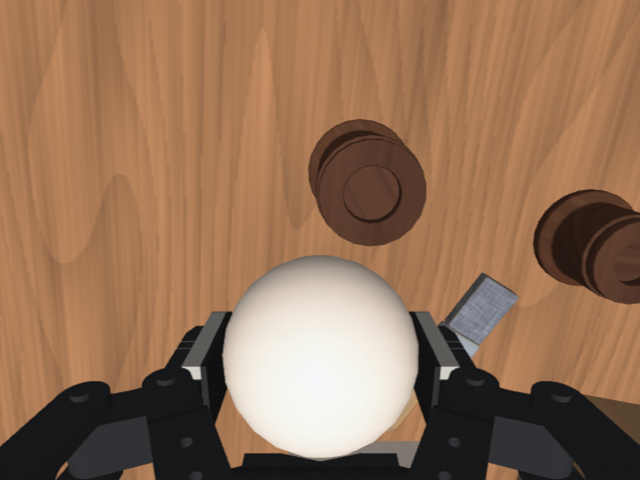

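Wrist view: the ring centre is at (372,191), against a predicted (372,190). The held ball is at (321,356).

```bash
python3 - <<'E'
from h import *
import pickle
w=pickle.load(open('t1.pkl','rb'))
ring=onz(w,372,191,122);print('ring',ring,'inner(371.5,193)',onz(w,371.5,192.5,122))
b=[onz(w,321,356,241+k) for k in(14,17,20)];print(b)
T=w['world_to_cam'];o=-T[:3,:3].T@T[:3,3];q=T[:3,:3]@b[1]+T[:3,3];print('depth from radius',w['fx']*32/98,-q[2])
E
```

```text
ring [ 400.16341178 -302.89126617  122.        ] inner(371.5,193) [ 399.97739574 -303.8547998   122.        ]
[array([ 373.91600329, -341.28436811,  255.        ]), array([ 373.78221929, -339.45590612,  258.        ]), array([ 373.64843528, -337.62744413,  261.        ])]
depth from radius 138.50120444767063 144.5014785905739
```

Request:
play_rows(plan=[[8,10,0,-0.003,-0.016,0,-1],[10,13,-5,0,0,0,-1],[8,12,-15,0,0,0,-1],[0,0,-20,0,0,0,-1],[0,0,-15,0,0,0,-1]])

```text
time_s: 16.78
eef_pos: [405.7, -293.7, 187.4]
ee_rot: [0.005, 0.67, 0.742, 0.003]
force: [-0.8, -0.2, -0.9]
grip_width: 0.723
```

Request:
play_rows(plan=[[0,0,-10,0,0,0,-1],[0,0,0,0,0,0,-1],[0,0,0,0,0,0,-1]])

```text
time_s: 17.03
eef_pos: [408.3, -286.8, 174.4]
ee_rot: [0.003, 0.667, 0.745, 0.004]
force: [0.2, 0.1, -0.8]
grip_width: 0.725
```

Request:
play_rows(plan=[[-4,-7,-3,0,0,0,-1],[-4,-7,-5,0,0,0,-1],[-1,-1,-4,0,0,0,-1],[0,0,0,0,0,0,-1],[0,0,0,0,0,0,-1]])

```text
time_s: 17.45
eef_pos: [400.0, -302.6, 163.6]
ee_rot: [0.005, 0.667, 0.745, 0.004]
force: [-0.3, -0.8, -0.5]
grip_width: 0.72
```

```bash
python3 - <<'E'
from ball import *
s=sense();p=s['eef_pos'];print(p,s['ee_rot'],s['force'])
z=p[2]+17
for n in('scene','side'):
    c=cap(n);u=proj(c,[400,-303,z]);print('want',np.round(u,1));circ(n,*u,28,z)
w=cap('wrist');k=cv2.cvtColor(w['img'],cv2.COLOR_BGR2HSV)
m=((k[...,1]<60)&(k[...,2]>140)).astype(np.uint8);m[:200]=0;q,l,st,ce=cv2.connectedComponentsWithStats(m);i=1+np.argmax(st[1:,4]);uv=st[i,:2]+st[i,2:4]/2-.5;print(st[i],uv,onz(w,*uv,z))
E
```

```text
[ 400.02579007 -302.62268007  163.56146999] [0.00475905 0.6667223  0.74527896 0.00424118] [-0.26577191 -0.83068259 -0.52642646]
want [150.2 237.2]
scene [136 224  17  25 329] [ 388.6 -311.6  180.6] rack [-514.3   -1.3]
want [437.7 182. ]
side [449 163  16  42 498] [ 356.7 -326.3  180.6] rack [-540.7   21.7]
side [416 189   8   7  53] [ 417.1 -229.7  180.6] rack [-427.9    6.4]
[  223   262   195   196 29984] [320.  359.5] [ 400.80025629 -306.08037189  180.56146999]
```

Request:
play_rows(plan=[[-0.5,1,-6,0,0.013,0,-1],[0,0,-6,0,0,0,-1],[0,0,-6,0,0,0,-1],[0,0,-5,0,0,0,-1],[0,0,0,0,0,0,-1]])

```text
time_s: 18.12
eef_pos: [399.8, -300.7, 138.2]
ee_rot: [-0.001, 0.666, 0.746, -0.001]
force: [0.7, -0.1, -1.6]
grip_width: 0.724
```

Request:
play_rows(plan=[[0,-1.2,-2,0,0,0,-1],[0,0,-1.5,0,0,0,-1],[0,0,0,0,0,0,-1]])

```text
time_s: 18.37
eef_pos: [399.7, -301.9, 133.8]
ee_rot: [-0.001, 0.666, 0.746, -0.0]
force: [0.0, 0.2, -1.5]
grip_width: 0.722
```

Request:
play_rows(plan=[[0,0,-1.5,0,0,0,-1],[0,0,-1,0,0,0,-1]])

```text
time_s: 18.53
eef_pos: [400.0, -302.6, 131.9]
ee_rot: [-0.0, 0.666, 0.746, -0.001]
force: [-0.5, -1.1, 4.6]
grip_width: 0.719
```

Request:
play_rows(plan=[[0,0,-1,0,0,0,-1],[0,0,0,0,0,0,-1]])

```text
time_s: 18.7
eef_pos: [400.4, -303.4, 131.9]
ee_rot: [0.001, 0.666, 0.746, -0.001]
force: [-0.3, 0.3, -0.2]
grip_width: 0.726
```

The ball has made contact at the expected height. I'll release it slowly.

Request:
play_rows(plan=[[0,0,0,0,0,0,0.5],[0,0,0,0,0,0,0.6],[0,0,0,0,0,0,0.8],[0,0,0,0,0,0,1],[0,0,0,0,0,0,1]])

```text
time_s: 19.12
eef_pos: [400.4, -303.0, 131.6]
ee_rot: [0.001, 0.666, 0.746, -0.001]
force: [0.2, 0.5, -0.5]
grip_width: 0.997
```

Request:
play_rows(plan=[[0,0,0,0,0,0,1],[0,0,0,0,0,0,1],[0,0,0,0,0,0,1]])

```text
time_s: 19.37
eef_pos: [400.3, -302.8, 131.5]
ee_rot: [0.001, 0.666, 0.746, -0.001]
force: [-0.7, 0.4, 0.8]
grip_width: 1.001
```

```bash
python3 - <<'E'
from ball import *
s=sense();print(s['eef_pos'],s['ee_rot'],s['grip_width'])
w=cap('wrist');k=cv2.cvtColor(w['img'],cv2.COLOR_BGR2HSV)
m=((k[...,1]<60)&(k[...,2]>140)).astype(np.uint8);m[:200]=0;q,l,st,ce=cv2.connectedComponentsWithStats(m);i=1+np.argmax(st[1:,4]);uv=st[i,:2]+st[i,2:4]/2-.5;print(st[i],uv,onz(w,*uv,148))
E
```

```text
[ 400.32535013 -302.84037811  131.50421351] [ 0.00078324  0.66625257  0.74572529 -0.00082526] 1.0008361468056928
[  223   269   193   192 29013] [319.  364.5] [ 401.01387412 -308.84099187  148.        ]
```

Request:
play_rows(plan=[[0,0,8,0,0,0,1],[0,0,12,0,0,0,1],[0,0,15,0,0,0,1],[0,0,20,0,0,0,1],[0,0,20,0,0,0,1]])

```text
time_s: 19.83
eef_pos: [398.8, -301.2, 207.6]
ee_rot: [-0.003, 0.666, 0.746, -0.0]
force: [0.2, -0.4, 0.6]
grip_width: 0.999
```

Request:
play_rows(plan=[[0,0,20,0,0,0,1],[0,0,10,0,0,0,1],[0,0,0,0,0,0,1],[0,0,0,0,0,0,1]])

```text
time_s: 20.17
eef_pos: [399.6, -301.9, 245.4]
ee_rot: [0.001, 0.666, 0.746, -0.001]
force: [-0.4, -0.1, -0.1]
grip_width: 0.999
```

```bash
python3 - <<'E'
from ball import *
print(sense()['eef_pos'])
w=cap('wrist');u,v=proj(w,[400,-303,148]);print('want wrist',u,v);circ('wrist',u,v,120,148)
for n in('scene','side'):
    c=cap(n,n+'9.png');u=proj(c,[400,-303,148]);print('want',np.round(u,1));circ(n,*u,22,148)
E
```

```text
[ 399.61708321 -301.91973408  245.36245272]
want wrist 320.09851708472775 249.4717389515063
wrist [ 268  201  106  107 8922] [ 400.5 -305.7  148. ] rack [-504.    -9.8]
want [152.7 248.5]
scene [138 234  28  27 606] [ 394.  -302.8  148. ] rack [-504.1   -2.6]
want [435.8 192.3]
side [416 189   8   7  53] [ 436.  -277.5  148. ] rack [-463.7  -30.5]
```

Request:
play_rows(plan=[[4,15,2,0,0,0,1],[5,30,0,0,0,0,0],[6,36,0,0,0,0,-1],[6,36,0,0,0,0,-1],[6,36,0,0,0,0,-1]])

```text
time_s: 20.88
eef_pos: [424.9, -148.5, 242.9]
ee_rot: [-0.002, 0.67, 0.742, -0.001]
force: [1.0, -0.3, 0.2]
grip_width: 0.456
```

Request:
play_rows(plan=[[6,36,0,0,0,0,-1],[6,36,-10,0,0,0,-1],[6,36,-20,0,0,0,-1],[4,25,-20,0,0,0,-1],[2,10,-10,0,0,0,-1]])

```text
time_s: 21.3
eef_pos: [448.8, 4.2, 182.1]
ee_rot: [-0.001, 0.669, 0.743, -0.0]
force: [0.2, -0.7, -0.5]
grip_width: -0.003
```

Request:
play_rows(plan=[[0,0,0,0,0,0,-1],[0,0,0,0,0,0,-1]])

```text
time_s: 21.47
eef_pos: [447.6, 6.7, 179.8]
ee_rot: [-0.003, 0.667, 0.745, -0.001]
force: [-0.0, -0.2, -0.4]
grip_width: -0.005
```

```bash
python3 - <<'E'
from h import *
print(sense())
w=cap('wrist','g9.png');print('peg exp',proj(w,(492.5,34,108)),'apple',proj(w,(424,18,60)))
E
```

```text
{'time_s': 21.4667, 'joints': array([-2.48304181e-01,  1.97913362e-01,  1.78957353e+00,  7.02650500e-04,
        1.16118285e+00, -3.57753106e-01]), 'dq': array([ 0.01620187,  0.01445942,  0.01299574, -0.00021169, -0.00523657,
        0.00340597]), 'tau': array([  1.13274179, -32.9796052 , -23.15093994,   0.06950065,
        -0.04515353,   0.11128765]), 'eef_pos': array([447.561268  ,   6.67642612, 179.79304872]), 'ee_rot': array([-0.00328404,  0.66747234,  0.74462612, -0.0013564 ]), 'force': array([-0.03883759, -0.1526731 , -0.37169893]), 'wrist_torque': array([-0.04001585, -0.03761452, -0.0203682 ]), 'grip_width': -0.004612958593839114}
peg exp (np.float64(411.6419168605928), np.float64(222.82994356740605)) apple (np.float64(286.1840550759221), np.float64(217.40813090582398))
```

View pics/g9.png

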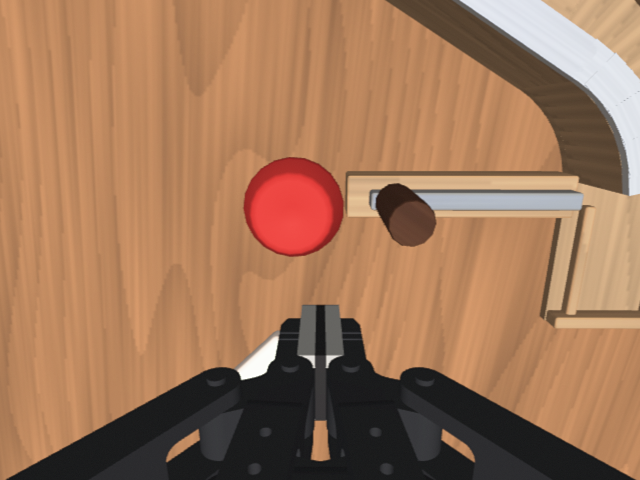

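Wrist view: the peg is at (411,222) as expected, with the apple at (293,207). I'll go in on the apple side of the peg, above the apple, and push.

Request:
play_rows(plan=[[4,10,-15,0,0,0,-1],[3,9,-15,0,0,0,-1],[0,6,-20,0,0,0,-1],[0,0,-15,0,0,0,-1],[0,0,0,0,0,0,-1]])

```text
time_s: 21.93
eef_pos: [457.7, 26.0, 117.1]
ee_rot: [0.001, 0.671, 0.742, 0.001]
force: [-0.1, 0.0, -0.1]
grip_width: -0.001
```

Request:
play_rows(plan=[[0,0,0,0,0,0,-1]])

```text
time_s: 22.02
eef_pos: [458.1, 25.0, 117.7]
ee_rot: [0.001, 0.671, 0.741, 0.001]
force: [-0.0, 0.9, 0.2]
grip_width: -0.001
```

Request:
play_rows(plan=[[-2,6,-10,0,0,0,-1],[0,5,-12,0,0,0,-1],[0,2,-12,0,0,0,-1],[0,0,-5,0,0,0,-1],[0,0,0,0,0,0,-1]])

```text
time_s: 22.43
eef_pos: [460.1, 33.8, 84.1]
ee_rot: [0.006, 0.673, 0.739, 0.003]
force: [-0.3, -0.5, -0.7]
grip_width: -0.005
```

Request:
play_rows(plan=[[6,1,-3,0,0,0,-1],[8,1,-2,0,0,0,-1],[8,1,0,0,0,0,-1],[8,1,0,0,0,0,-1],[8,1,0,0,0,0,-1]])

```text
time_s: 22.85
eef_pos: [501.3, 37.4, 81.8]
ee_rot: [0.007, 0.674, 0.739, 0.003]
force: [-2.1, 0.6, -1.9]
grip_width: 0.005
```

Request:
play_rows(plan=[[8,1,0,0,0,0,-1],[8,1,0,0,0,0,-1],[8,0,0,0,0,0,-1],[6,0,0,0,0,0,-1],[3,0,0,0,0,0,-1]])

```text
time_s: 23.27
eef_pos: [538.9, 39.4, 82.8]
ee_rot: [0.006, 0.674, 0.738, 0.003]
force: [-1.7, 0.4, 0.2]
grip_width: 0.003
```

Request:
play_rows(plan=[[3,0,0,0,0,0,-1],[3,0,0,0,0,0,-1]])

```text
time_s: 23.43
eef_pos: [545.6, 39.5, 83.0]
ee_rot: [0.006, 0.674, 0.739, 0.003]
force: [-1.9, 1.2, 0.1]
grip_width: 0.005
```

Request:
play_rows(plan=[[3,0,0,0,0,0,-1],[2,0,0,0,0,0,-1]])

```text
time_s: 23.6
eef_pos: [546.1, 39.6, 82.8]
ee_rot: [0.0, 0.674, 0.739, -0.002]
force: [-19.0, -2.1, 13.8]
grip_width: 0.002
```

Firm stop. I'll back off and check.

Request:
play_rows(plan=[[-6,0,0,0,0,0,-1],[-8,0,5,0,0,0,-1],[0,0,25,0,0,0,-1],[0,-10,30,0,0,0,-1],[0,-10,25,0,0,0,-1]])

```text
time_s: 24.02
eef_pos: [528.1, 20.2, 167.6]
ee_rot: [-0.003, 0.673, 0.739, -0.004]
force: [-0.0, -1.0, 0.0]
grip_width: -0.004
```

Request:
play_rows(plan=[[0,0,0,0,0,0,-1],[0,0,0,0,0,0,-1]])

```text
time_s: 24.18
eef_pos: [530.1, 18.4, 173.8]
ee_rot: [0.003, 0.674, 0.739, -0.001]
force: [-1.0, 0.4, -0.7]
grip_width: -0.001
```

```bash
python3 - <<'E'
from ball import *
import pickle
a0=pickle.load(open('scene.pkl','rb'))
print(sense()['eef_pos'])
w=cap('wrist','end.png')
m=(w['img'].max(2)<110).astype(np.uint8)
u,v=proj(w,(566,41,108));print('exp peg 566',u,v)
# steel bar end: grey pixels at z46
h=cv2.cvtColor(w['img'],cv2.COLOR_BGR2HSV);g=((h[...,1]<60)&(h[...,2]>90)).astype(np.uint8)
k=np.zeros_like(g);p=np.array([proj(w,(x,52+(x-674.5)*.1+dy,46)) for x,dy in((570,-6),(720,-6),(720,6),(570,6))]).astype(int)
cv2.fillPoly(k,[p],1);ys,xs=np.where(g&k);print('bar end px',xs.max(),onz(w,xs.max(),np.median(ys[xs>xs.max()-4]),46))
a=cap('scene','sce.png');u=proj(a,[400,-303,148]);circ('scene',*u,22,148)
d=cv2.absdiff(a['img'],a0['img']).max(2);m=(d>40).astype(np.uint8);q,l,st,ce=cv2.connectedComponentsWithStats(cv2.morphologyEx(m,2,np.ones((3,3))))
print([st[i].tolist() for i in range(1,q) if st[i,4]>15])
o=np.zeros((480,800,3),np.uint8);o[:360,:480]=cv2.resize(w['img'],(480,360));o[:480,480:]=cv2.resize(a['img'][220:360,110:205],(320,480));cv2.imwrite('pics/end2.png',o)
E
```

```text
[530.14074974  18.3664808  173.79610762]
exp peg 566 393.2155371440132 230.25468636473613
bar end px 580 [696.13313851  56.8976384   46.        ]
scene [138 234  28  27 607] [ 394.  -302.8  148. ] rack [-504.1   -2.6]
[[0, 0, 136, 101, 5079], [88, 0, 7, 7, 41], [137, 0, 43, 28, 338], [202, 0, 145, 214, 14138], [155, 14, 64, 62, 2152], [149, 91, 21, 27, 283], [186, 93, 8, 4, 24], [142, 94, 20, 44, 369], [173, 99, 28, 32, 503], [199, 119, 68, 62, 2739], [0, 130, 25, 48, 583], [358, 226, 23, 26, 410], [136, 233, 31, 31, 751], [318, 237, 5, 24, 84], [326, 239, 7, 24, 91], [363, 285, 5, 7, 27]]
```

```bash
python3 -c "
from rig import ctrl;print(ctrl.finish_job())"
```

```text
the job is handed in; nothing more can be done
None
```

The job is done and handed in at about 24 s on the robot's clock. I opened the gate, pushed the white ball into the bay and lifted it out. I set it in the ring of the taller pedestal and then pushed the gate shut.

**Last checks**
- **Ball:** it met the ring at the expected height. After release, the wrist view put it about 3 mm from the ring axis and the scene view about 6 mm. The scene view had read several mm off against the wrist view earlier too. The ball did not move between the two scene checks.
- **Gate:** opening met a firm stop after about 71 mm of travel, short of the nominal 80 mm. Closing met a firm stop at about 19 N, with the bar end about 9 mm further in than at the start. So the gate probably began about 9 mm open, and 71 + 9 gives the full 80 mm. I have no direct reading of the joint.
- **Other things on the table:** comparing the scene picture with the first one showed changes only at the arm, the ball, the pedestal top and the gate, so nothing else seen there had moved.

**What went wrong or was missed**
- The first grip on the peg was about 12 mm off-centre, so I opened and gripped again.
- The peak force was about 64 N at the wrist, when the gate met its open stop. That is within the 120 N limit.
- I could not view the final picture, because the limit of 12 was reached. The last ball and gate checks are by measurement only.

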